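# Tumble the bottle: crank it steadily over its heavy point

### The arm

A 6-joint arm with a two-finger parallel gripper is mounted at the origin on a cart in front of the work surface, level with it; the furniture and walls round the work are solid. World frame = base frame: x ahead of the robot, y to its left, z up, the work surface at z = 0. Lengths are in m, angles in rad, forces in N, time in s.
With the tool pointing down it reaches from about 0.35 to 0.775 m from the base axis. Payload 5.5 kg.
Tool frame: the origin (TCP) lies at the very end of the fingers, on their centre line; the grasp point (between the pads) lies 19 mm behind it; z points along the fingers, x is the direction in which the jaws open and shut, and the axes are right-handed (so a half turn about z gives the same grasp; the last joint's range is limited). The gripper opens to 85 mm and grips with 20 to 120 N. Pads are 22 mm wide; open, the fingers measure 114 mm over their backs; the gripper's body (76 mm by 85 mm) begins 54 mm behind the grasp point. The pads swing forward as they close: fully open they stand 13 mm farther back than shut.
Start: joints at [-1.419, 0.313, 0.046, 1.304, 0, 1.431], TCP at [0.165, -0.551, 0.231] pointing down, gripper open.
Joint ranges: [-2.76, 2.76], [-0.86, 1.69], [-1.03, 1.26], [-2.2, 2.34], [-1.47, 1.5], [-3.14, 3.14]. Speed limits (rad/s): [2.57, 2.57, 3.14, 3.14, 3.14, 3.14].

### API

Orientations are given as a unit quaternion [w, x, y, z].
In Python, from workcell import env gives the robot as it stands.
- The arm moves only by the shell command python3 -m inch 'ROWS' [FORCE]. ROWS is JSON, a list of rows, each a list of 7 numbers: the turn, a rotation vector about the tool's x, y, z each as a share of 8 degrees, from -1 to 1, then the shift along the tool's x, y, z each as a share of 0.05 m, from -1 to 1, then the closure, from 0 (fully open) to 1 (shut). A call has 1 to 12 rows; each row shifts and turns the commanded pose from where the row before left it, along the tool's axes as they then stand; what a row does not reach is not made up. A row lasts 1/10 s, in which the tool goes at most 50 mm and 8.59 degrees, less where a joint would pass 70% of its speed; a pose out of reach is approached as far as the arm can. A call with a number of a shift or a turn outside -1 to 1 is refused whole. A call with a gripper value outside its range is refused whole. The fingers move at their own pace and stop on an object; FORCE is the grip in N (left out, the last holds). Time passes only in rows, so rows that do not move let the fingers close. It gives the time, the measured TCP pose, the force and the opening at its end, in the units of the state.
- env.get_state(): the state, without advancing time (a new reading comes with each control period).
- env.read_camera(name): name is "scene" or "top"; returns the picture (384x512x3 uint8, red, green, blue); there is no depth.
- env.calibration(name): a dict with "fx", "fy", "cx", "cy" (pixels), "k1" (the pictures are not rectified: a ray, as slopes to the right and down, at radius r is drawn at 1 + k1 r^2 times it, then the intrinsics apply), "rvec" (rotation vector, rad) and "tvec" (3), from world to camera coordinates, as OpenCV has them. Camera axes: x right, y down, z forward; pixel columns grow to the right and rows downward; lengths in m; the calibration is good to about 2 mm. A picture is of the moment at which its call begins. calibration takes no time and is no camera call.
- env.hand_in(): hands the job in, once; it reports no verdict.
The state is a dict: "clock": time; "joint_pos": joint angles; "qvel": joint speeds; "tau": joint torques, N m; "tcp_pos": TCP position; "orientation": TCP orientation; "wrist_force": force on the tool from outside, world axes, zero at the start; "ft_torque": the same for the moment, N m; "finger_gap": finger opening in m.
Only numpy, scipy, OpenCV 4.12 (cv2) and the standard library are available. Lean on these libraries where they do the work, as an engineer would, in place of code of your own. Each camera call takes 0.05 s, during which the arm holds its last target.

### The job

Gently shut the clear guard of the bottle tumbler, then take its black crank knob and turn it clockwise (seen from above) two full turns at a steady, unhurried pace of about six seconds a turn, lifting the heavy side over the top without letting it fall back or run away. The machine stands on soft feet: follow the crank's own circle by feel so that you do not shove the machine more than a few millimetres out of place, and leave the other things on the bench alone. After exactly two turns let go with the bottle hanging at its lowest and the guard shut.

Things in the scene. Friction and masses are not known exactly. Their poses are not given: they have to be found in the camera images.
- tower_top (a point): middle of the flat top plate (94x94 mm, 152 mm above the worktop) of the white gear tower of the hand-cranked bottle tumbler. Axes: z up, y from the drum towards the tower, x towards the rear. The crank's upright axis stands on adjusting screws with the gears and drum, set differently each time: it lies up to 12 mm from this point along x and up to 12 mm along y.
- base_mid (a point): middle of the tumbler's dark base plate (156 x 310 mm, top 24 mm above the worktop), 95 mm from under tower_top towards the drum; same axes. The machine stands on four soft rubber feet stuck to the worktop: pushed sideways, all of it (tower, crank, drum, guard) gives 1 mm for every 3 N, alike in every horizontal direction, and springs back.
- knob_mid (a point): centre of the upright black crank knob (24 mm diameter, 50 mm tall, straight sides; centre 202 mm above the worktop, foot 177 mm, the steel crank arm lies below that). The knob spins freely on its pin, so the hand need not turn. It travels a horizontal circle about the crank's axis; the arm's length is clamped differently each time, 52 to 68 mm.
- drum (a joint): angle in rad of the drum with the clamped amber bottle, geared 1:1 to the crank; grows as the crank turns clockwise seen from above and goes on counting, 6.283 a turn. At 0 (the start) and every whole turn the bottle hangs lowest and rests. Each turn it must be lifted for the first half (up to 6 to 9 N at the knob) and drives the crank forward in the second half (up to 7 N).
- guard (a joint): angle of the clear guard over the drum in rad: 0 shut, positive open; friction hinge (about 2 N at the free edge moves it, it stays where left). A clear top panel 140x156x4 mm that reaches from the hinge towards the tumbler's front (-x), with a 60 mm front skirt and 34 mm side skirts.
- guard_hinge (a point): middle of the guard's hinge line on the rear wall of the drum housing, 138 mm above the worktop; the line runs along the tumbler's y. Axes as tower_top, from which it lies 70 mm to +x and 162 mm to -y.
- guard_tab (a point): top of the orange tab (12 x 60 mm, 9 mm high) on the guard's outer face along its free edge, 136 mm from the hinge line; the panel's outer face lies 4 mm outside the hinge line. z is the outward normal of the panel.
- red_bottle_mid (a point): white bottle with red cap, 40x40x85 mm, a bystander; the point is on its axis 40 mm above its foot
- green_bottle_mid (a point): white bottle with green cap, 40x40x85 mm, a bystander; the point is on its axis 40 mm above its foot
- blue_bottle_mid (a point): white bottle with blue cap, 40x40x85 mm, a bystander; the point is on its axis 40 mm above its foot
- amber_bottle_mid (a point): amber bottle with black cap, 62x62x118 mm, a bystander; the point is on its axis 40 mm above its foot
- white_jar_mid (a point): white jar with ribbed white cap, 45x45x80 mm, a bystander; the point is on its axis 40 mm above its foot

How it is judged:
On the way, in this order (a step that is already met when the one before it is completed fails the run):
1. the guard is shut before the crank is turned (value of joint guard below 0.05 rad and value of joint drum below 0.3 rad), for 0.2 s.
2. the bottle has gone over the top once and round to one full turn (value of joint drum above 6.18319 rad), for 0.05 s.
3. two full turns, less at most 0.4 rad (value of joint drum above 12.1664 rad), for 0.05 s.
At the end, for the whole second after the job is handed in: the drum stands still two full turns from its start, within 0.4 rad (the bottle hangs lowest), and the guard is shut within 0.05 rad (value of joint drum between 12.1664 and 12.9664 rad and velocity of joint drum between -0.15 and 0.15 rad/s and value of joint guard below 0.05 rad); the robot touches nothing.
It fails at once if the tumbler is shoved more than 5 mm (15 N) out of place on its feet (distance of tower_top from where it was at the start of the episode above 0.005 m).
It fails at once if the drum is turned while the guard is open (value of joint guard above 0.12 rad and value of joint drum above 0.5 rad).
It fails at once if the drum runs away (over 3.5 rad/s) or falls back (over 0.8 rad/s backwards) (velocity of joint drum above 3.5 rad/s or velocity of joint drum below -0.8 rad/s).
It fails at once if the guard is slammed (over 3 rad/s) (velocity of joint guard below -3 rad/s).
It fails at once if a bystander is pushed more than 25 mm (distance of any of red_bottle_mid, green_bottle_mid, blue_bottle_mid, amber_bottle_mid, white_jar_mid from where it was at the start of the episode above 0.025 m).
It also fails if it takes over 72 s, if anything falls off the work surface, if the arm or the gripper's body presses on something with over 40 N, if the wrist force passes 120 N, or if a joint passes its speed limit or range.

## Working session

There is one attempt and no reset: what is moved stays moved. The work goes in short steps, Python scripts to look and compute and a shell command to move; the robot and the scene stay as the last step left them, time stands still between calls to the robot, and variables do not carry over. Pictures are saved under pics/ and viewed, and the job is handed in when it is done.

```bash
ls; mkdir -p pics; python3 - <<'E'
from workcell import env
import cv2
print(env.get_state())
for n in ["scene","top"]:
    im=env.read_camera(n); cv2.imwrite(f"pics/{n}0.png",cv2.resize(im[:,:,::-1],(800,600),interpolation=cv2.INTER_CUBIC)); cv2.imwrite(f"pics/{n}0raw.png",im[:,:,::-1]); print(env.calibration(n))
E
```

```text
pics
{'clock': 0.0, 'joint_pos': array([-1.41858640e+00,  3.13990880e-01,  4.49848733e-02,  1.30359205e+00,
        1.47725398e-05,  1.43117931e+00]), 'qvel': array([ 7.18678919e-04, -1.14906032e-03,  4.36739463e-04,  2.74907041e-05,
       -1.95033490e-04,  1.04424050e-03]), 'tau': array([ 1.26029377e-04, -4.80622065e+01,  2.98534602e+01,  1.92247523e-02,
       -2.69298216e-04, -2.48910588e-06]), 'tcp_pos': array([ 0.1653374 , -0.55019012,  0.23041669]), 'orientation': array([-6.38240413e-04,  8.02403062e-01, -5.96781798e-01, -6.35816591e-04]), 'wrist_force': array([0.40041775, 0.16242003, 0.22102969]), 'ft_torque': array([ 0.01222057, -0.05138472, -0.04780796]), 'finger_gap': 0.08551311612656276}
{'fx': 440.89640020995046, 'fy': 440.89640020995046, 'cx': 261.6372872681114, 'cy': 192.06588562908522, 'k1': -0.16923144811039373, 'rvec': array([ 0.48599321, -2.69390751,  1.25228163]), 'tvec': array([0.50643961, 0.31354363, 1.18746883])}
{'fx': 488.28085513995836, 'fy': 488.28085513995836, 'cx': 255.19985041335906, 'cy': 191.45026022351252, 'k1': 0.058387658536541494, 'rvec': array([ 2.14014977, -2.15694996,  0.14142809]), 'tvec': array([-0.0797541 ,  0.59152463,  1.69727995])}
```

View pics/scene0.png

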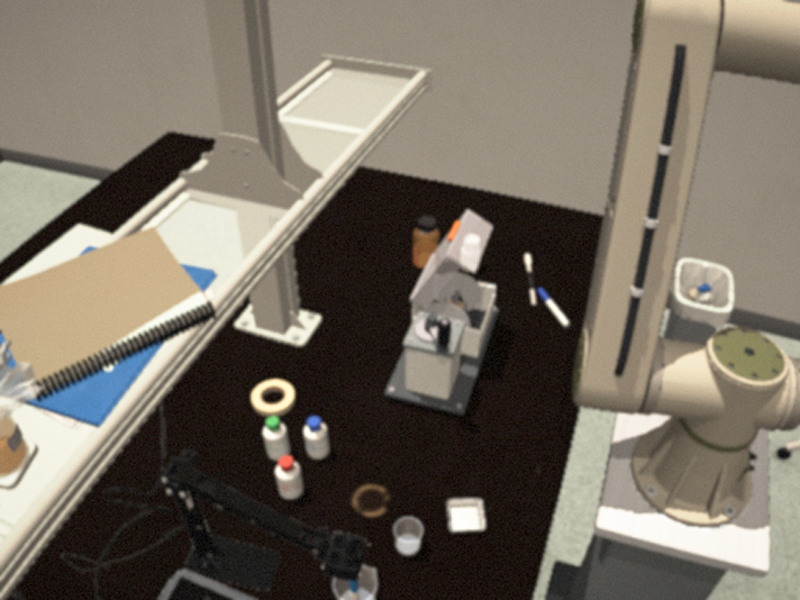

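View pics/top0.png

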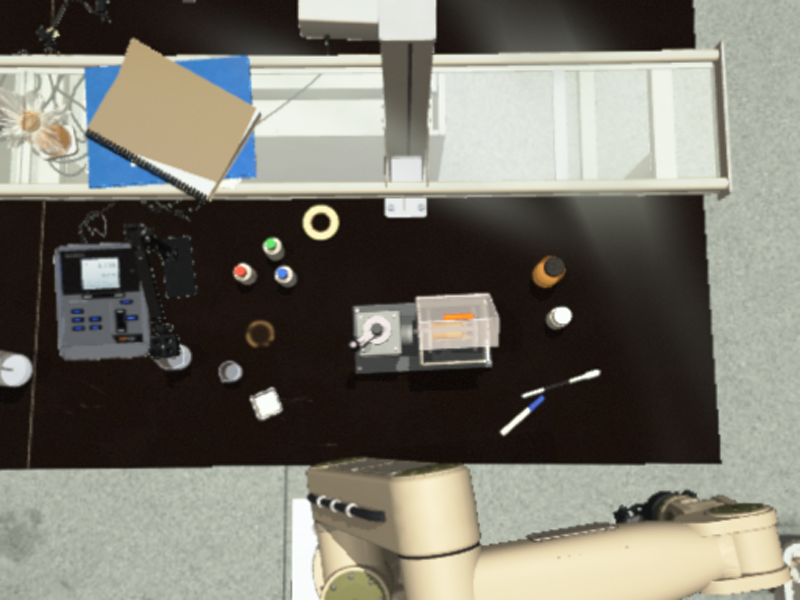

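The top view shows the tumbler with its tower at about (380,332) and the guard open at (457,330). The knob is near (352,345), and the orange tab at (460,317). I'll enlarge both views next.

```bash
cat > h.py <<'E'
import numpy as np, cv2
from workcell import env
def cam(n):
    c=env.calibration(n); R=cv2.Rodrigues(np.array(c['rvec'],float))[0]; return c,R,np.array(c['tvec'],float)
def ray(n,u,v):
    c,R,t=cam(n); K=np.array([[c['fx'],0,c['cx']],[0,c['fy'],c['cy']],[0,0,1]])
    p=cv2.undistortPoints(np.array([[[u,v]]],float),K,np.array([c['k1'],0,0,0,0.]))[0,0]
    d=R.T@np.array([p[0],p[1],1]); o=-R.T@t; return o,d/np.linalg.norm(d)
def onz(n,u,v,z):
    o,d=ray(n,u,v); return o+d*(z-o[2])/d[2]
def proj(n,P):
    c,R,t=cam(n); K=np.array([[c['fx'],0,c['cx']],[0,c['fy'],c['cy']],[0,0,1]])
    return cv2.projectPoints(np.array(P,float).reshape(-1,3),R,t,K,np.array([c['k1'],0,0,0,0.]))[0][:,0]
def tri(ua,ub):
    oa,da=ray('top',*ua); ob,db=ray('scene',*ub)
    A=np.c_[da,-db]; s=np.linalg.lstsq(A,ob-oa,rcond=None)[0]
    a=oa+s[0]*da;b=ob+s[1]*db; return (a+b)/2,np.linalg.norm(a-b)
E
python3 - <<'E'
import cv2
a=cv2.imread('pics/top0raw.png'); cv2.imwrite('pics/topz.png',cv2.resize(a[175:250,215:330],None,fx=6.9,fy=6.9,interpolation=cv2.INTER_CUBIC))
a=cv2.imread('pics/scene0raw.png'); cv2.imwrite('pics/scenez.png',cv2.resize(a[130:270,240:330],None,fx=4.2,fy=4.2,interpolation=cv2.INTER_CUBIC))
E
```

```text
(no output)
```

View pics/topz.png

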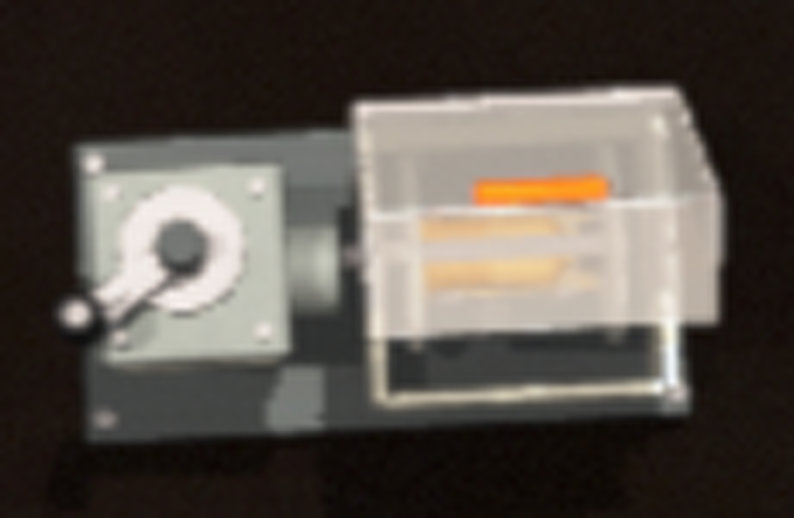

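View pics/scenez.png

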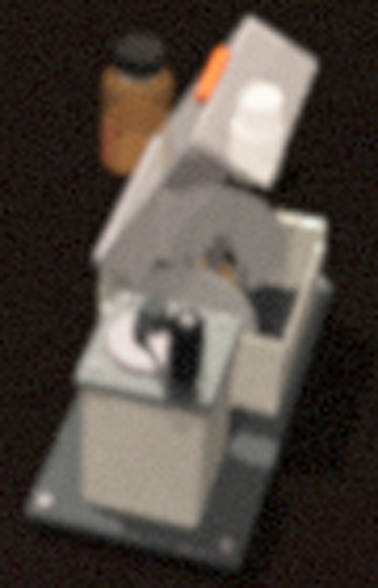

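```bash
python3 - <<'E'
from h import *
f=lambda x,y:((x+.5)/6.9+215-.5,(y+.5)/6.9+175-.5)
g=lambda x,y:((x+.5)/4.2+240-.5,(y+.5)/4.2+130-.5)
np.set_printoptions(precision=4,suppress=True)
for p in [(72,145),(88,440),(690,412)]: print('base',onz('top',*f(*p),.024))
for p in [(90,172),(284,165),(290,354),(106,362)]: print('tower',onz('top',*f(*p),.152))
for p in [(82,385),(112,292),(242,322),(212,412)]: print('tower sc',onz('scene',*g(*p),.152))
for p in [(40,515),(240,565)]: print('base sc',onz('scene',*g(*p),.024))
print('knobtop',onz('top',*f(77,315),.227)); print('knobtop sc',onz('scene',*g(188,320),.227))
print('hub',[onz('top',*f(181,246),z) for z in(.16,.17,.18)], onz('top',*f(181,249),.153))
for a,b in [((475,182),(222,47)),((608,178),(0,0)),((541,191),(213,73))]: print('tab',tri(f(*a),g(*b)))
# free-edge corners of guard
print('knob/hub proj',)
E
```

```text
base [0.579  0.0241 0.024 ]
base [0.4262 0.0157 0.024 ]
base [ 0.4382 -0.2935  0.024 ]
tower [0.5493 0.0069 0.152 ]
tower [ 0.5519 -0.0865  0.152 ]
tower [ 0.461  -0.0886  0.152 ]
tower [ 0.4579 -0.0008  0.152 ]
tower sc [0.5433 0.0159 0.152 ]
tower sc [ 0.5559 -0.0785  0.152 ]
tower sc [ 0.4625 -0.0811  0.152 ]
tower sc [0.456  0.0094 0.152 ]
base sc [0.5696 0.0251 0.024 ]
base sc [0.4246 0.0194 0.024 ]
knobtop [0.4746 0.0082 0.227 ]
knobtop sc [0.4758 0.0107 0.227 ]
hub [array([ 0.5124, -0.037 ,  0.16  ]), array([ 0.5114, -0.0374,  0.17  ]), array([ 0.5105, -0.0377,  0.18  ])] [ 0.5117 -0.0368  0.153 ]
tab (array([ 0.5195, -0.1707,  0.3084]), np.float64(0.0105376819627476))
tab (array([ 0.6023, -0.2019,  0.2992]), np.float64(0.15894181711984764))
tab (array([ 0.5264, -0.2014,  0.2644]), np.float64(0.0016593780842659432))
knob/hub proj
```

```bash
python3 -m inch '[[0,0,-1,0,0,-1,1],[0,0,-1,0,0,-1,1],[0,0,-1,0,0,-0.6,1],[0,0,-1,0,0,0,1],[0,0,-1,0,0,0,1],[0,0,-1,0,0,0,1],[0,0,-1,0,0,0,1],[0,0,-1,0,0,0,1],[0,0,-1,0,0,0,1],[0,0,-0.16,0,0,0,1]]'
```

```text
clock: 1.1
tcp_pos: [0.1654, -0.5506, 0.3608]
orientation: [-0.0, 1.0, 0.001, -0.0]
wrist_force: [0.0, 0.3, -0.6]
finger_gap: -0.0004
```

```bash
python3 -m inch '[[0,0,0,0.7,-0.59,0,1],[0,0,0,0.7,-0.59,0,1],[0,0,0,0.7,-0.59,0,1],[0,0,0,0.7,-0.59,0,1],[0,0,0,0.7,-0.59,0,1],[0,0,0,0.7,-0.59,0,1],[0,0,0,0.7,-0.59,0,1],[0,0,0,0.7,-0.59,0,1],[0,0,0,0.7,-0.59,0,1],[0,0,0,0.7,-0.59,0,1],[0,0,0,0.7,-0.59,0,1],[0,0,0,0.7,-0.59,0,1]]'
```

```text
clock: 2.3
tcp_pos: [0.5866, -0.1952, 0.3611]
orientation: [0.0, 1.0, -0.001, -0.0]
wrist_force: [0.9, -1.1, 0.2]
finger_gap: 0.0001
```

```bash
python3 -m inch '[[0,0,0,0,0,0.6,1],[0,0,0,0,0,0.6,1],[0,0,0,0,0,0.6,1],[0,0,0,0,0,0.6,1],[0,0,0,0,0,0,1]]'; python3 - <<'E'
from h import *
for n in ["scene","top"]:
    im=env.read_camera(n)[:,:,::-1]; cv2.imwrite(f"pics/{n}1.png",cv2.resize(im[110:280,190:350],None,fx=3.5,fy=3.5,interpolation=cv2.INTER_CUBIC))
print(env.get_state()['wrist_force'])
E
```

```text
clock: 2.8
tcp_pos: [0.5828, -0.1953, 0.2362]
orientation: [-0.002, 1.0, -0.001, -0.004]
wrist_force: [-0.9, 0.5, -0.1]
finger_gap: -0.0003
[0.59473791 0.12089667 1.41091657]
```

View pics/scene1.png

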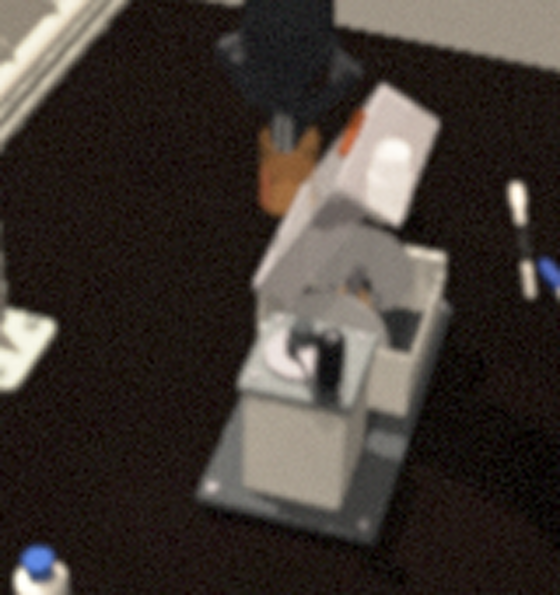

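View pics/top1.png

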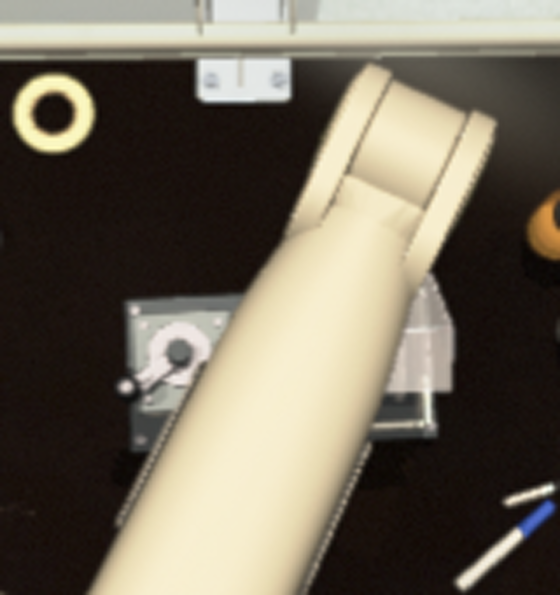

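In the scene view the closed fingers, at about (285,140), stand behind the guard panel and clear of it. I'll push forward along the guard's arc.

```bash
python3 -m inch '[[0,0,0,-0.15,0,0,1],[0,0,0,-0.15,0,0,1],[0,0,0,-0.15,0,0,1],[0,0,0,-0.15,0,0,1],[0,0,0,-0.12,0,0.04,1],[0,0,0,-0.12,0,0.05,1],[0,0,0,-0.12,0,0.07,1],[0,0,0,-0.12,0,0.08,1]]'
```

```text
clock: 3.7
tcp_pos: [0.5311, -0.1968, 0.2291]
orientation: [0.0, 1.0, -0.0, 0.0]
wrist_force: [0.4, -0.6, 0.5]
finger_gap: 0.0001
```

```bash
python3 -m inch '[[0,0,0,-0.12,0,0.09,1],[0,0,0,-0.12,0,0.1,1],[0,0,0,-0.11,0,0.11,1],[0,0,0,-0.11,0,0.12,1]]';python3 -m inch '[[0,0,0,-0.1,0,0.13,1],[0,0,0,-0.09,0,0.14,1],[0,0,0,-0.08,0,0.15,1]]'; python3 - <<'E'
from h import *
for n in ["scene"]:
    im=env.read_camera(n)[:,:,::-1]; cv2.imwrite(f"pics/{n}2.png",cv2.resize(im[110:280,190:350],None,fx=3.5,fy=3.5,interpolation=cv2.INTER_CUBIC))
E
```

```text
clock: 4.1
tcp_pos: [0.5079, -0.1969, 0.2079]
orientation: [0.0, 1.0, -0.0, -0.0]
wrist_force: [-0.1, -0.0, 0.1]
finger_gap: -0.0001
clock: 4.4
tcp_pos: [0.4944, -0.1967, 0.1866]
orientation: [-0.0, 1.0, -0.0, -0.0]
wrist_force: [-0.0, -0.7, 2.0]
finger_gap: 0.0002
```

View pics/scene2.png

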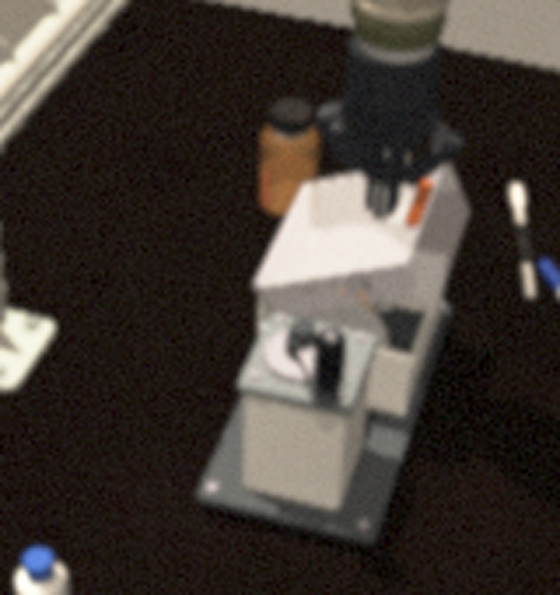

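The guard is more than half shut, with the fingers on the panel at about (380,205). I'll continue down.

```bash
python3 -m inch '[[0,0,0,-0.06,0,0.16,1],[0,0,0,-0.05,0,0.16,1],[0,0,0,-0.03,0,0.16,1],[0,0,0,-0.02,0,0.14,1],[0,0,0,0,0,0.12,1]]';python3 -m inch '[[0,0,0,0,0,0.08,1],[0,0,0,0,0,0.05,1]]'
```

```text
clock: 4.95
tcp_pos: [0.4866, -0.1966, 0.1494]
orientation: [-0.0, 1.0, -0.0, -0.0]
wrist_force: [0.1, 0.0, -0.3]
finger_gap: 0.0
clock: 5.15
tcp_pos: [0.4868, -0.1966, 0.1433]
orientation: [-0.0, 1.0, 0.0, -0.0]
wrist_force: [-0.0, -0.5, 1.3]
finger_gap: 0.0003
```

```bash
python3 -m inch '[[0,0,0,0,0,0.03,1],[0,0,0,0,0,0.03,1]]';python3 -m inch '[[0,0,0,0,0,0.03,1],[0,0,0,0,0,0,1]]'; python3 - <<'E'
from h import *
im=env.read_camera("scene")[:,:,::-1]; cv2.imwrite(f"pics/scene3.png",cv2.resize(im[110:280,190:350],None,fx=3.5,fy=3.5,interpolation=cv2.INTER_CUBIC))
E
```

```text
clock: 5.35
tcp_pos: [0.4873, -0.1969, 0.1414]
orientation: [0.0, 1.0, 0.0, 0.0]
wrist_force: [-1.3, 0.9, 10.7]
finger_gap: 0.0
clock: 5.55
tcp_pos: [0.4879, -0.1973, 0.1413]
orientation: [0.001, 1.0, 0.0, 0.001]
wrist_force: [-3.7, 1.4, 10.4]
finger_gap: 0.0002
```

View pics/scene3.png

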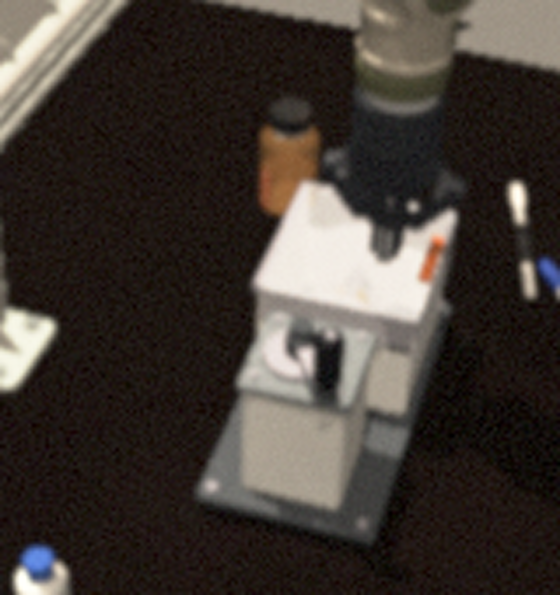

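The guard is shut: the fingers stopped at z=0.141 against about 10 N, and the panel lies flat. I'll lift off and refine the crank axis from the first pictures.

```bash
python3 -m inch '[[0,0,0,0,0,-0.3,1],[0,0,0,0,0,-0.8,0.6],[0,0,0,0,0,-1,0],[0,0,0,0,0,-1,0]]'; python3 - <<'E'
from h import *
a=cv2.imread('pics/scene0raw.png'); cv2.imwrite('pics/scenezz.png',cv2.resize(a[190:235,250:305],None,fx=13,fy=13,interpolation=cv2.INTER_CUBIC))
a=cv2.imread('pics/top0raw.png'); cv2.imwrite('pics/topzz.png',cv2.resize(a[190:235,220:265],None,fx=13,fy=13,interpolation=cv2.INTER_CUBIC))
E
```

```text
clock: 6.0
tcp_pos: [0.4867, -0.1965, 0.2958]
orientation: [-0.0, 1.0, 0.0, -0.0]
wrist_force: [1.2, -1.1, 1.0]
finger_gap: 0.0433
```

View pics/scenezz.png

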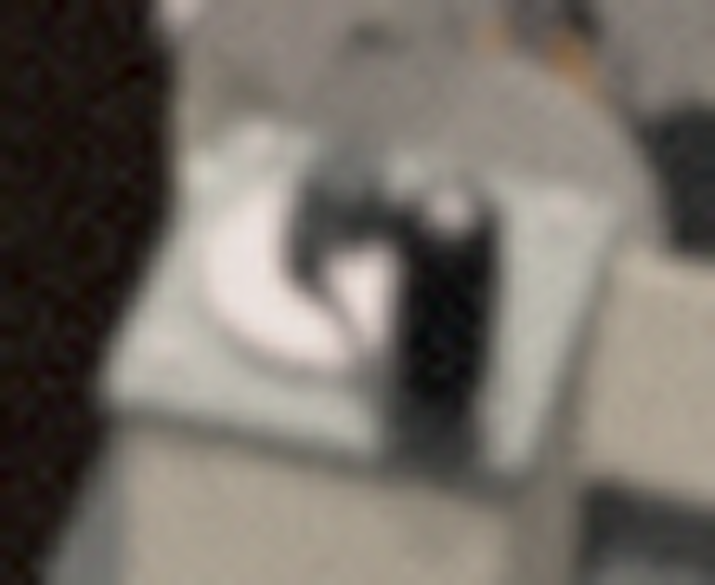

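View pics/topzz.png

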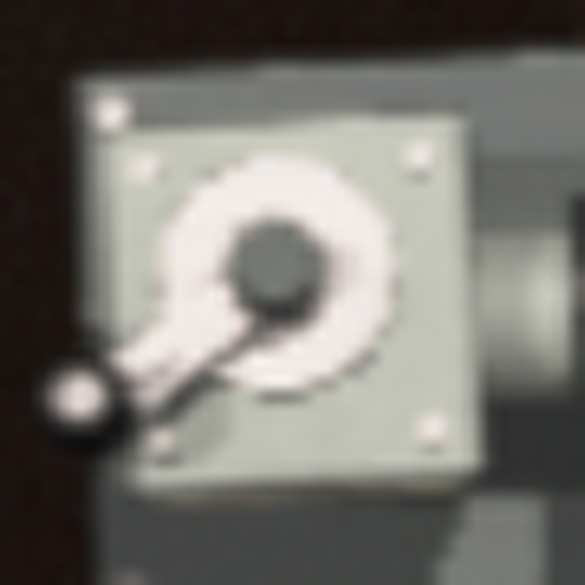

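```bash
python3 - <<'E'
from h import *
np.set_printoptions(precision=4,suppress=True)
f=lambda x,y:((x+.5)/13+220-.5,(y+.5)/13+190-.5)
g=lambda x,y:((x+.5)/13+250-.5,(y+.5)/13+190-.5)
s=[onz('top',*f(*p),.152) for p in [(142,166),(418,157),(432,428),(160,440)]]
print('tower',np.mean(s,0),s[0]-s[1],s[0]-s[3])
print('disc',onz('top',*f(278,273),.155)); print('cap',tri(f(273,265),g(343,165)))
print('knob',tri(f(77,397),g(447,208)),onz('top',*f(77,397),.227),onz('scene',*g(447,208),.227))
print('disc scene left/bottom', onz('scene',*g(203,260),.155), onz('scene',*g(330,376),.155))
E
```

```text
tower [ 0.5059 -0.0397  0.152 ] [-0.0017  0.0704  0.    ] [0.07   0.0045 0.    ]
disc [ 0.5119 -0.0372  0.155 ]
cap (array([ 0.5121, -0.0368,  0.1881]), np.float64(0.0029809156037865813))
knob (array([0.4763, 0.0093, 0.2263]), np.float64(0.00233242175347668)) [0.4751 0.0091 0.227 ] [0.4773 0.0101 0.227 ]
disc scene left/bottom [ 0.5429 -0.032   0.155 ] [ 0.5053 -0.0074  0.155 ]
```

```bash
python3 -m inch '[[0,0,0,-0.03,-0.58,0,0],[0,0,0,-0.03,-0.58,0,0],[0,0,0,-0.03,-0.59,0,0],[0,0,0,-0.03,-0.59,0,0],[0,0,0,-0.03,-0.59,0,0],[0,0,0,-0.03,-0.59,0,0],[0,0,0,-0.03,-0.59,0,0],[0,0,0,0,0,0,0]]'; python3 - <<'E'
from h import *
for n in ["scene","top"]:
    im=env.read_camera(n)[:,:,::-1]; cv2.imwrite(f"pics/{n}4.png",cv2.resize(im[110:280,190:350],None,fx=3.5,fy=3.5,interpolation=cv2.INTER_CUBIC))
print(env.get_state()['wrist_force'],env.get_state()['tcp_pos'])
E
```

```text
clock: 6.8
tcp_pos: [0.4762, 0.0115, 0.2947]
orientation: [-0.0, 1.0, 0.002, 0.0]
wrist_force: [-0.0, 0.1, -0.2]
finger_gap: 0.0851
[-0.11246571 -0.783586   -0.24343125] [0.476641   0.00916982 0.29452319]
```

View pics/scene4.png

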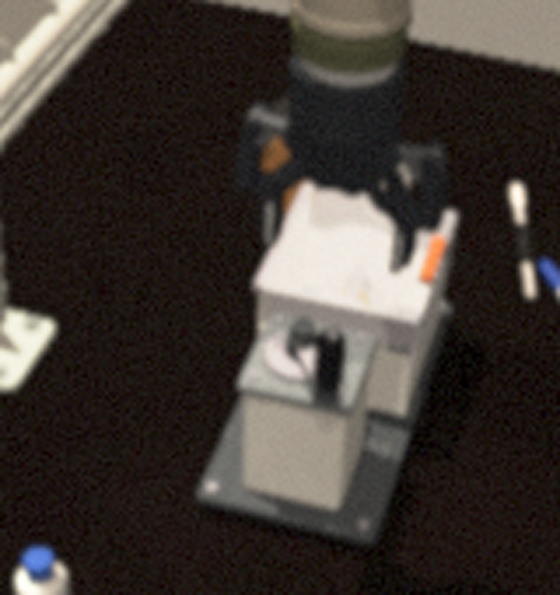

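The open jaws stand above the knob, one finger on each side of it, and the guard remains shut. I'll descend and grip.

```bash
python3 -m inch '[[0,0,0,0,0,0.5,0],[0,0,0,0,0,0.5,0],[0,0,0,0,0,0.5,0],[0,0,0,0,0,0.4,0],[0,0,0,0,0,0.23,0],[0,0,0,0,0,0,0.3],[0,0,0,0,0,0,0.5]]' 40;python3 -m inch '[[0,0,0,0,0,0,0.6],[0,0,0,0,0,0,0.65],[0,0,0,0,0,0,0.7],[0,0,0,0,0,0,1]]' 40
```

```text
clock: 7.6
tcp_pos: [0.4769, 0.0082, 0.1884]
orientation: [0.0, 1.0, -0.0, 0.0]
wrist_force: [-0.6, 0.2, 0.2]
finger_gap: 0.0589
clock: 8.0
tcp_pos: [0.4767, 0.0088, 0.1885]
orientation: [0.0, 1.0, 0.0, 0.001]
wrist_force: [-1.2, 0.4, 2.7]
finger_gap: 0.0231
```

```bash
python3 -m inch '[[0,0,0,0,0,0,1],[0,0,0,0,0,0,1]]' 40
```

```text
clock: 8.2
tcp_pos: [0.4767, 0.0088, 0.1883]
orientation: [0.0, 1.0, 0.0, 0.0]
wrist_force: [-0.4, 0.4, 4.2]
finger_gap: 0.023
```

The grip is good: the opening is 23 mm and the side force is near zero. I'll write a helper that logs the position and force, fits the crank circle, and proposes the next shifts.

```bash
cat > st.py <<'E'
# usage: st.py nrows degPerRow [rowslast typed committed?]; logs state, fits circle, plans rows
import sys,json,os
from h import *
from scipy.optimize import least_squares
n=int(sys.argv[1]); dp=float(sys.argv[2])
L=json.load(open('log.json')) if os.path.exists('log.json') else {'Q':[], 'P0':None,'cum':[0,0],'phi':None}
s=env.get_state(); t=np.array(s['tcp_pos'][:2]); F=np.array(s['wrist_force'])
if L['P0'] is None: L['P0']=list(t)
L['Q'].append(list(t+F[:2]/3000))
Q=np.array(L['Q']); pr=np.array([.5117,-.037,.0583])
def res(p): return np.r_[(np.hypot(Q[:,0]-p[0],Q[:,1]-p[1])-p[2])/.0005,(p-pr)/.002]
p=least_squares(res,pr,x_scale=.001).x
C=p[:2]; r=p[2]
d=Q[-1]-C; phi=np.degrees(np.arctan2(d[1],d[0]))
if L['phi'] is None: L['phi']=phi; L['phi0']=phi
e=np.array([np.cos(np.radians(phi)),np.sin(np.radians(phi))]); tg=np.array([e[1],-e[0]])
print('t %.2f fit C %.4f %.4f r %.4f | F radial %.1f tang %.1f z %.1f |F| %.1f'%(s['clock'],*C,r,F[:2]@e,F[:2]@tg,F[2],np.hypot(*F[:2])))
turned=L['phi0']-phi
cmd=np.array(L['P0'])+np.array(L['cum'])*.05
print('tcp-cmd mm',(t-cmd)*1e3,'turned cmd %.0f meas(mod) %.0f'%(L['phi0']-L['phi'],turned%360),'res mm',((np.hypot(*(Q-C).T)-r)*1e3)[-8:].round(2),'gap %.4f'%s['finger_gap'])
rows=[];ph=L['phi'];cum=np.array(L['cum'])
for k in range(n):
    ph-=dp; a=np.radians(ph); T=C+r*np.array([np.cos(a),np.sin(a)])
    w=np.clip((T-np.array(L['P0']))/.05-cum,-.2,.2).round(2); cum=cum+w
    rows.append([0,0,0,round(float(w[0]),2),round(float(-w[1]),2),0,1])
L['cum']=list(cum); L['phi']=ph
json.dump(L,open('log.json','w')); print(json.dumps(rows).replace(' ','').replace('0.0,','0,'))
E
python3 st.py 4 4
```

```text
t 8.20 fit C 0.5118 -0.0372 r 0.0581 | F radial 0.6 tang -0.0 z 4.2 |F| 0.6
tcp-cmd mm [0. 0.] turned cmd 0 meas(mod) 0 res mm [-0.01] gap 0.0230
[[0,0,0,0.06,-0.05,0,1],[0,0,0,0.07,-0.04,0,1],[0,0,0,0.07,-0.04,0,1],[0,0,0,0.08,-0.03,0,1]]
```

```bash
python3 -m inch '[[0,0,0,0.06,-0.05,0,1],[0,0,0,0.07,-0.04,0,1],[0,0,0,0.07,-0.04,0,1],[0,0,0,0.08,-0.03,0,1]]' >/dev/null; python3 st.py 4 6
```

```text
t 8.60 fit C 0.5120 -0.0370 r 0.0581 | F radial 0.4 tang -3.3 z 6.1 |F| 3.3
tcp-cmd mm [-0.3591956   0.08330092] turned cmd 16 meas(mod) 14 res mm [-0.08  0.07] gap 0.0229
[[0,0,0,0.12,-0.04,0,1],[0,0,0,0.12,-0.03,0,1],[0,0,0,0.12,-0.01,0,1],[0,0,0,0.12,-0.01,0,1]]
```

```bash
python3 -m inch '[[0,0,0,0.12,-0.04,0,1],[0,0,0,0.12,-0.03,0,1],[0,0,0,0.12,-0.01,0,1],[0,0,0,0.12,-0.01,0,1]]' >/dev/null; python3 st.py 5 6
```

```text
t 9.00 fit C 0.5124 -0.0369 r 0.0582 | F radial -0.4 tang -5.0 z 7.6 |F| 5.0
tcp-cmd mm [-1.02265578  0.27629118] turned cmd 40 meas(mod) 37 res mm [-0.06 -0.01  0.07] gap 0.0231
[[0,0,0,0.13,0.01,0,1],[0,0,0,0.12,0.03,0,1],[0,0,0,0.11,0.03,0,1],[0,0,0,0.11,0.05,0,1],[0,0,0,0.11,0.06,0,1]]
```

```bash
python3 -m inch '[[0,0,0,0.13,0.01,0,1],[0,0,0,0.12,0.03,0,1],[0,0,0,0.11,0.03,0,1],[0,0,0,0.11,0.05,0,1],[0,0,0,0.11,0.06,0,1]]' >/dev/null; python3 st.py 5 6
```

```text
t 9.50 fit C 0.5121 -0.0368 r 0.0580 | F radial -1.4 tang -6.7 z 8.4 |F| 6.9
tcp-cmd mm [-1.57363045  1.09586865] turned cmd 70 meas(mod) 66 res mm [-0.1  -0.01  0.17 -0.08] gap 0.0230
[[0,0,0,0.09,0.07,0,1],[0,0,0,0.09,0.08,0,1],[0,0,0,0.08,0.09,0,1],[0,0,0,0.08,0.1,0,1],[0,0,0,0.06,0.11,0,1]]
```

```bash
python3 -m inch '[[0,0,0,0.09,0.07,0,1],[0,0,0,0.09,0.08,0,1],[0,0,0,0.08,0.09,0,1],[0,0,0,0.08,0.1,0,1],[0,0,0,0.06,0.11,0,1]]' >/dev/null; python3 st.py 5 6
```

```text
t 10.00 fit C 0.5123 -0.0371 r 0.0583 | F radial 0.6 tang -7.7 z 7.4 |F| 7.7
tcp-cmd mm [-0.76457115  2.02364963] turned cmd 100 meas(mod) 95 res mm [-0.09  0.02  0.17 -0.21  0.11] gap 0.0229
[[0,0,0,0.06,0.11,0,1],[0,0,0,0.04,0.12,0,1],[0,0,0,0.02,0.12,0,1],[0,0,0,0.02,0.12,0,1],[0,0,0,-0,0.12,0,1]]
```

```bash
python3 -m inch '[[0,0,0,0.06,0.11,0,1],[0,0,0,0.04,0.12,0,1],[0,0,0,0.02,0.12,0,1],[0,0,0,0.02,0.12,0,1],[0,0,0,0,0.12,0,1]]' >/dev/null; python3 st.py 5 6
```

```text
t 10.50 fit C 0.5123 -0.0372 r 0.0585 | F radial -0.4 tang -6.7 z 6.4 |F| 6.7
tcp-cmd mm [0.27122741 1.97336838] turned cmd 130 meas(mod) 126 res mm [-0.09  0.03  0.18 -0.21  0.06  0.04] gap 0.0231
[[0,0,0,-0.01,0.12,0,1],[0,0,0,-0.03,0.12,0,1],[0,0,0,-0.03,0.12,0,1],[0,0,0,-0.05,0.11,0,1],[0,0,0,-0.06,0.11,0,1]]
```

```bash
python3 -m inch '[[0,0,0,-0.01,0.12,0,1],[0,0,0,-0.03,0.12,0,1],[0,0,0,-0.03,0.12,0,1],[0,0,0,-0.05,0.11,0,1],[0,0,0,-0.06,0.11,0,1]]' >/dev/null; python3 st.py 5 6
```

```text
t 11.00 fit C 0.5123 -0.0373 r 0.0585 | F radial -0.8 tang -3.5 z 6.1 |F| 3.6
tcp-cmd mm [0.75060026 0.79677015] turned cmd 160 meas(mod) 158 res mm [-0.1   0.03  0.19 -0.2   0.05  0.02  0.02] gap 0.0231
[[0,0,0,-0.07,0.1,0,1],[0,0,0,-0.08,0.09,0,1],[0,0,0,-0.1,0.08,0,1],[0,0,0,-0.09,0.08,0,1],[0,0,0,-0.11,0.06,0,1]]
```

```bash
python3 -m inch '[[0,0,0,-0.07,0.1,0,1],[0,0,0,-0.08,0.09,0,1],[0,0,0,-0.1,0.08,0,1],[0,0,0,-0.09,0.08,0,1],[0,0,0,-0.11,0.06,0,1]]' >/dev/null; python3 st.py 5 6
```

```text
t 11.50 fit C 0.5122 -0.0374 r 0.0586 | F radial -0.7 tang -1.0 z 5.5 |F| 1.2
tcp-cmd mm [-0.15528093 -0.60760494] turned cmd 190 meas(mod) 190 res mm [-0.14  0.02  0.21 -0.16  0.08 -0.   -0.07  0.09] gap 0.0227
[[0,0,0,-0.11,0.05,0,1],[0,0,0,-0.12,0.04,0,1],[0,0,0,-0.12,0.03,0,1],[0,0,0,-0.12,0.01,0,1],[0,0,0,-0.12,0,0,1]]
```

```bash
python3 -m inch '[[0,0,0,-0.11,0.05,0,1],[0,0,0,-0.12,0.04,0,1],[0,0,0,-0.12,0.03,0,1],[0,0,0,-0.12,0.01,0,1],[0,0,0,-0.12,0,0,1]]' >/dev/null; python3 st.py 5 6
```

```text
t 12.00 fit C 0.5122 -0.0374 r 0.0586 | F radial -0.9 tang 2.0 z 7.1 |F| 2.2
tcp-cmd mm [-1.09204792 -0.46000803] turned cmd 220 meas(mod) 222 res mm [ 0.02  0.21 -0.16  0.08 -0.   -0.08  0.08  0.01] gap 0.0228
[[0,0,0,-0.12,-0.01,0,1],[0,0,0,-0.12,-0.02,0,1],[0,0,0,-0.12,-0.04,0,1],[0,0,0,-0.11,-0.05,0,1],[0,0,0,-0.11,-0.06,0,1]]
```

```bash
python3 -m inch '[[0,0,0,-0.12,-0.01,0,1],[0,0,0,-0.12,-0.02,0,1],[0,0,0,-0.12,-0.04,0,1],[0,0,0,-0.11,-0.05,0,1],[0,0,0,-0.11,-0.06,0,1]]' >/dev/null; python3 st.py 5 6
```

```text
t 12.50 fit C 0.5122 -0.0374 r 0.0586 | F radial -1.3 tang 3.1 z 6.7 |F| 3.4
tcp-cmd mm [-1.23460727  0.18490041] turned cmd 250 meas(mod) 252 res mm [ 0.21 -0.16  0.08 -0.   -0.08  0.08  0.01  0.  ] gap 0.0235
[[0,0,0,-0.1,-0.07,0,1],[0,0,0,-0.09,-0.08,0,1],[0,0,0,-0.08,-0.09,0,1],[0,0,0,-0.08,-0.1,0,1],[0,0,0,-0.06,-0.11,0,1]]
```

```bash
python3 -m inch '[[0,0,0,-0.1,-0.07,0,1],[0,0,0,-0.09,-0.08,0,1],[0,0,0,-0.08,-0.09,0,1],[0,0,0,-0.08,-0.1,0,1],[0,0,0,-0.06,-0.11,0,1]]' >/dev/null; python3 st.py 5 6
```

```text
t 13.00 fit C 0.5123 -0.0374 r 0.0586 | F radial -1.7 tang 3.4 z 7.2 |F| 3.8
tcp-cmd mm [-0.6389099   0.39577525] turned cmd 280 meas(mod) 282 res mm [-0.17  0.05 -0.03 -0.09  0.1   0.06  0.08 -0.16] gap 0.0233
[[0,0,0,-0.05,-0.11,0,1],[0,0,0,-0.04,-0.12,0,1],[0,0,0,-0.02,-0.12,0,1],[0,0,0,-0.02,-0.12,0,1],[0,0,0,0,-0.12,0,1]]
```

```bash
python3 -m inch '[[0,0,0,-0.05,-0.11,0,1],[0,0,0,-0.04,-0.12,0,1],[0,0,0,-0.02,-0.12,0,1],[0,0,0,-0.02,-0.12,0,1],[0,0,0,0,-0.12,0,1]]' >/dev/null; python3 st.py 5 6
```

```text
t 13.50 fit C 0.5123 -0.0374 r 0.0585 | F radial -1.4 tang 0.9 z 5.8 |F| 1.7
tcp-cmd mm [-0.07275181  0.032531  ] turned cmd 310 meas(mod) 310 res mm [ 0.03 -0.06 -0.11  0.1   0.09  0.14 -0.08 -0.25] gap 0.0230
[[0,0,0,0.02,-0.12,0,1],[0,0,0,0.02,-0.12,0,1],[0,0,0,0.04,-0.12,0,1],[0,0,0,0.05,-0.11,0,1],[0,0,0,0.06,-0.11,0,1]]
```

```bash
python3 -m inch '[[0,0,0,0.02,-0.12,0,1],[0,0,0,0.02,-0.12,0,1],[0,0,0,0.04,-0.12,0,1],[0,0,0,0.05,-0.11,0,1],[0,0,0,0.06,-0.11,0,1]]' >/dev/null; python3 st.py 5 6
```

```text
t 14.00 fit C 0.5124 -0.0374 r 0.0585 | F radial -0.3 tang -0.6 z 5.8 |F| 0.7
tcp-cmd mm [-0.2119855  -0.45033562] turned cmd 340 meas(mod) 340 res mm [-0.08 -0.13  0.08  0.1   0.16 -0.04 -0.2  -0.2 ] gap 0.0229
[[0,0,0,0.07,-0.1,0,1],[0,0,0,0.08,-0.09,0,1],[0,0,0,0.09,-0.08,0,1],[0,0,0,0.1,-0.07,0,1],[0,0,0,0.1,-0.07,0,1]]
```

The first turn is almost complete and the forces are low. I'll go on with the second.

```bash
python3 -m inch '[[0,0,0,0.07,-0.1,0,1],[0,0,0,0.08,-0.09,0,1],[0,0,0,0.09,-0.08,0,1],[0,0,0,0.1,-0.07,0,1],[0,0,0,0.1,-0.07,0,1]]' >/dev/null; python3 st.py 6 6
```

```text
t 14.50 fit C 0.5123 -0.0374 r 0.0585 | F radial 0.9 tang -3.0 z 7.2 |F| 3.1
tcp-cmd mm [-0.88063248 -0.7605521 ] turned cmd 370 meas(mod) 8 res mm [-0.12  0.1   0.11  0.16 -0.06 -0.24 -0.25  0.29] gap 0.0230
[[0,0,0,0.12,-0.05,0,1],[0,0,0,0.11,-0.04,0,1],[0,0,0,0.12,-0.02,0,1],[0,0,0,0.12,-0.02,0,1],[0,0,0,0.13,0,0,1],[0,0,0,0.12,0.02,0,1]]
```

```bash
python3 -m inch '[[0,0,0,0.12,-0.05,0,1],[0,0,0,0.11,-0.04,0,1],[0,0,0,0.12,-0.02,0,1],[0,0,0,0.12,-0.02,0,1],[0,0,0,0.13,0,0,1],[0,0,0,0.12,0.02,0,1]]' >/dev/null; python3 st.py 6 6
```

```text
t 15.10 fit C 0.5124 -0.0373 r 0.0586 | F radial 2.9 tang -5.6 z 8.5 |F| 6.3
tcp-cmd mm [-1.90039573 -0.05581757] turned cmd 406 meas(mod) 42 res mm [ 0.11  0.13  0.18 -0.05 -0.25 -0.28  0.24  0.32] gap 0.0230
[[0,0,0,0.12,0.02,0,1],[0,0,0,0.11,0.04,0,1],[0,0,0,0.12,0.04,0,1],[0,0,0,0.1,0.07,0,1],[0,0,0,0.1,0.07,0,1],[0,0,0,0.1,0.08,0,1]]
```

```bash
python3 -m inch '[[0,0,0,0.12,0.02,0,1],[0,0,0,0.11,0.04,0,1],[0,0,0,0.12,0.04,0,1],[0,0,0,0.1,0.07,0,1],[0,0,0,0.1,0.07,0,1],[0,0,0,0.1,0.08,0,1]]' >/dev/null; python3 st.py 5 6
```

```text
t 15.70 fit C 0.5123 -0.0373 r 0.0585 | F radial 1.0 tang -6.8 z 9.2 |F| 6.8
tcp-cmd mm [-1.83333315  0.89934578] turned cmd 442 meas(mod) 78 res mm [ 0.13  0.17 -0.07 -0.26 -0.28  0.25  0.35 -0.2 ] gap 0.0232
[[0,0,0,0.08,0.09,0,1],[0,0,0,0.07,0.1,0,1],[0,0,0,0.06,0.1,0,1],[0,0,0,0.05,0.11,0,1],[0,0,0,0.04,0.12,0,1]]
```

```bash
python3 -m inch '[[0,0,0,0.08,0.09,0,1],[0,0,0,0.07,0.1,0,1],[0,0,0,0.06,0.1,0,1],[0,0,0,0.05,0.11,0,1],[0,0,0,0.04,0.12,0,1]]' >/dev/null; python3 st.py 5 6
```

```text
t 16.20 fit C 0.5123 -0.0373 r 0.0585 | F radial 1.4 tang -6.5 z 7.2 |F| 6.7
tcp-cmd mm [-0.80456159  1.20931553] turned cmd 472 meas(mod) 108 res mm [ 0.17 -0.07 -0.26 -0.29  0.25  0.36 -0.19 -0.05] gap 0.0232
[[0,0,0,0.03,0.12,0,1],[0,0,0,0.01,0.12,0,1],[0,0,0,0,0.12,0,1],[0,0,0,-0.01,0.13,0,1],[0,0,0,-0.02,0.12,0,1]]
```

```bash
python3 -m inch '[[0,0,0,0.03,0.12,0,1],[0,0,0,0.01,0.12,0,1],[0,0,0,0,0.12,0,1],[0,0,0,-0.01,0.13,0,1],[0,0,0,-0.02,0.12,0,1]]' >/dev/null; python3 st.py 5 6
```

```text
t 16.70 fit C 0.5123 -0.0373 r 0.0585 | F radial -0.5 tang -5.4 z 5.1 |F| 5.4
tcp-cmd mm [-0.00601171  0.6276428 ] turned cmd 502 meas(mod) 140 res mm [-0.08 -0.27 -0.29  0.25  0.36 -0.18 -0.04 -0.1 ] gap 0.0228
[[0,0,0,-0.04,0.11,0,1],[0,0,0,-0.05,0.12,0,1],[0,0,0,-0.06,0.1,0,1],[0,0,0,-0.07,0.1,0,1],[0,0,0,-0.08,0.09,0,1]]
```

```bash
python3 -m inch '[[0,0,0,-0.04,0.11,0,1],[0,0,0,-0.05,0.12,0,1],[0,0,0,-0.06,0.1,0,1],[0,0,0,-0.07,0.1,0,1],[0,0,0,-0.08,0.09,0,1]]' >/dev/null; python3 st.py 5 6
```

```text
t 17.20 fit C 0.5123 -0.0374 r 0.0586 | F radial 0.3 tang -2.6 z 4.8 |F| 2.6
tcp-cmd mm [ 0.14226744 -0.25997528] turned cmd 532 meas(mod) 171 res mm [-0.27 -0.28  0.27  0.37 -0.19 -0.07 -0.15  0.31] gap 0.0234
[[0,0,0,-0.09,0.09,0,1],[0,0,0,-0.1,0.07,0,1],[0,0,0,-0.11,0.06,0,1],[0,0,0,-0.11,0.05,0,1],[0,0,0,-0.12,0.04,0,1]]
```

```bash
python3 -m inch '[[0,0,0,-0.09,0.09,0,1],[0,0,0,-0.1,0.07,0,1],[0,0,0,-0.11,0.06,0,1],[0,0,0,-0.11,0.05,0,1],[0,0,0,-0.12,0.04,0,1]]' >/dev/null; python3 st.py 5 6
```

```text
t 17.70 fit C 0.5123 -0.0374 r 0.0586 | F radial -1.0 tang -0.1 z 5.8 |F| 1.0
tcp-cmd mm [-0.55291638 -0.67684617] turned cmd 562 meas(mod) 203 res mm [-0.28  0.27  0.37 -0.19 -0.07 -0.15  0.31  0.01] gap 0.0231
[[0,0,0,-0.12,0.03,0,1],[0,0,0,-0.12,0.01,0,1],[0,0,0,-0.12,0,0,1],[0,0,0,-0.12,-0.01,0,1],[0,0,0,-0.12,-0.02,0,1]]
```

```bash
python3 -m inch '[[0,0,0,-0.12,0.03,0,1],[0,0,0,-0.12,0.01,0,1],[0,0,0,-0.12,0,0,1],[0,0,0,-0.12,-0.01,0,1],[0,0,0,-0.12,-0.02,0,1]]' >/dev/null; python3 st.py 5 6
```

```text
t 18.20 fit C 0.5123 -0.0374 r 0.0586 | F radial -0.6 tang 2.7 z 6.5 |F| 2.8
tcp-cmd mm [-1.27031178 -0.18632653] turned cmd 592 meas(mod) 234 res mm [ 0.27  0.39 -0.17 -0.06 -0.17  0.27 -0.05  0.39] gap 0.0234
[[0,0,0,-0.12,-0.04,0,1],[0,0,0,-0.11,-0.05,0,1],[0,0,0,-0.11,-0.06,0,1],[0,0,0,-0.1,-0.07,0,1],[0,0,0,-0.09,-0.08,0,1]]
```

```bash
python3 -m inch '[[0,0,0,-0.12,-0.04,0,1],[0,0,0,-0.11,-0.05,0,1],[0,0,0,-0.11,-0.06,0,1],[0,0,0,-0.1,-0.07,0,1],[0,0,0,-0.09,-0.08,0,1]]' >/dev/null; python3 st.py 5 6
```

```text
t 18.70 fit C 0.5123 -0.0374 r 0.0586 | F radial -1.5 tang 3.7 z 7.1 |F| 4.0
tcp-cmd mm [-1.08128603  0.35937872] turned cmd 622 meas(mod) 264 res mm [ 0.39 -0.17 -0.06 -0.17  0.27 -0.05  0.38  0.03] gap 0.0232
[[0,0,0,-0.08,-0.09,0,1],[0,0,0,-0.08,-0.1,0,1],[0,0,0,-0.06,-0.11,0,1],[0,0,0,-0.05,-0.11,0,1],[0,0,0,-0.04,-0.11,0,1]]
```

```bash
python3 -m inch '[[0,0,0,-0.08,-0.09,0,1],[0,0,0,-0.08,-0.1,0,1],[0,0,0,-0.06,-0.11,0,1],[0,0,0,-0.05,-0.11,0,1],[0,0,0,-0.04,-0.11,0,1]]' >/dev/null; python3 st.py 5 6
```

```text
t 19.20 fit C 0.5123 -0.0374 r 0.0586 | F radial -1.0 tang 2.5 z 6.6 |F| 2.7
tcp-cmd mm [-0.29250918  0.30280909] turned cmd 652 meas(mod) 293 res mm [-0.17 -0.06 -0.17  0.27 -0.05  0.38  0.03  0.04] gap 0.0229
[[0,0,0,-0.02,-0.12,0,1],[0,0,0,-0.02,-0.13,0,1],[0,0,0,0,-0.12,0,1],[0,0,0,0.01,-0.12,0,1],[0,0,0,0.03,-0.12,0,1]]
```

```bash
python3 -m inch '[[0,0,0,-0.02,-0.12,0,1],[0,0,0,-0.02,-0.13,0,1],[0,0,0,0,-0.12,0,1],[0,0,0,0.01,-0.12,0,1],[0,0,0,0.03,-0.12,0,1]]' >/dev/null; python3 st.py 6 5
```

```text
t 19.70 fit C 0.5123 -0.0374 r 0.0586 | F radial 0.3 tang 0.5 z 5.0 |F| 0.6
tcp-cmd mm [-0.05960089 -0.18908611] turned cmd 682 meas(mod) 322 res mm [-0.06 -0.17  0.27 -0.05  0.38  0.03  0.04  0.01] gap 0.0237
[[0,0,0,0.03,-0.1,0,1],[0,0,0,0.04,-0.09,0,1],[0,0,0,0.04,-0.09,0,1],[0,0,0,0.06,-0.09,0,1],[0,0,0,0.06,-0.08,0,1],[0,0,0,0.07,-0.08,0,1]]
```

```bash
python3 -m inch '[[0,0,0,0.03,-0.1,0,1],[0,0,0,0.04,-0.09,0,1],[0,0,0,0.04,-0.09,0,1],[0,0,0,0.06,-0.09,0,1],[0,0,0,0.06,-0.08,0,1],[0,0,0,0.07,-0.08,0,1]]' >/dev/null; python3 st.py 4 2
```

```text
t 20.30 fit C 0.5123 -0.0374 r 0.0586 | F radial 0.6 tang -0.5 z 6.5 |F| 0.8
tcp-cmd mm [-0.44584874 -0.62520627] turned cmd 712 meas(mod) 351 res mm [-0.16  0.27 -0.05  0.38  0.03  0.03  0.    0.04] gap 0.0228
[[0,0,0,0.03,-0.03,0,1],[0,0,0,0.03,-0.02,0,1],[0,0,0,0.03,-0.03,0,1],[0,0,0,0.03,-0.03,0,1]]
```

```bash
python3 -m inch '[[0,0,0,0.03,-0.03,0,1],[0,0,0,0.03,-0.02,0,1],[0,0,0,0.03,-0.03,0,1],[0,0,0,0.03,-0.03,0,1],[0,0,0,0,0,0,1],[0,0,0,0,0,0,1],[0,0,0,0,0,0,1]]' >/dev/null; python3 st.py 1 0
```

```text
t 21.00 fit C 0.5123 -0.0374 r 0.0586 | F radial 1.6 tang -1.0 z 6.7 |F| 1.9
tcp-cmd mm [-0.54306034 -0.73803427] turned cmd 720 meas(mod) 359 res mm [ 0.28 -0.04  0.38  0.02  0.01 -0.03  0.    0.36] gap 0.0229
[[0,0,0,-0,0,0,1]]
```

Two turns are done by measurement (719°) and the forces are near zero. I'll open the jaws, wait, then lift straight up.

```bash
python3 -m inch '[[0,0,0,0,0,0,0.7],[0,0,0,0,0,0,0.5],[0,0,0,0,0,0,0.2],[0,0,0,0,0,0,0],[0,0,0,0,0,0,0],[0,0,0,0,0,0,0]]'; python3 -m inch '[[0,0,0,0,0,-0.1,0],[0,0,0,0,0,-0.3,0],[0,0,0,0,0,-0.6,0],[0,0,0,0,0,-0.8,0],[0,0,0,0,0,-0.8,0]]'
```

```text
clock: 21.6
tcp_pos: [0.4764, 0.0092, 0.1877]
orientation: [0.0, 1.0, -0.0, -0.0]
wrist_force: [0.8, -0.3, -0.6]
finger_gap: 0.0853
clock: 22.1
tcp_pos: [0.4759, 0.0093, 0.3193]
orientation: [0.0, 1.0, 0.0, -0.0]
wrist_force: [0.4, -0.1, 0.1]
finger_gap: 0.0852
```

```bash
python3 -m inch '[[0,0,0,-0.05,-0.6,-0.1,0],[0,0,0,-0.05,-0.7,-0.1,0],[0,0,0,-0.05,-0.7,-0.1,0],[0,0,0,-0.05,-0.7,-0.1,0],[0,0,0,-0.05,-0.7,-0.1,0],[0,0,0,-0.05,-0.7,0,0],[0,0,0,0,-0.4,0,0],[0,0,0,0,0,0,0]]'; python3 - <<'E'
from h import *
for n in ["scene","top"]:
    im=env.read_camera(n)[:,:,::-1]; cv2.imwrite(f"pics/{n}5raw.png",im); cv2.imwrite(f"pics/{n}5.png",cv2.resize(im[110:280,190:350],None,fx=3.5,fy=3.5,interpolation=cv2.INTER_CUBIC)) if n=="scene" else cv2.imwrite(f"pics/{n}5.png",cv2.resize(im[140:250,140:390],None,fx=3.2,fy=3.2,interpolation=cv2.INTER_CUBIC))
E
```

```text
clock: 22.9
tcp_pos: [0.4611, 0.2365, 0.3429]
orientation: [-0.0, 1.0, 0.002, 0.0]
wrist_force: [-0.7, -0.1, 0.6]
finger_gap: 0.0853
```

View pics/scene5.png

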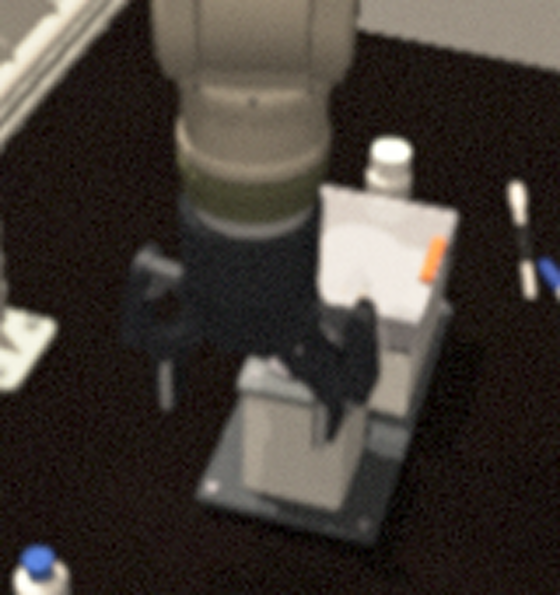

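View pics/top5.png

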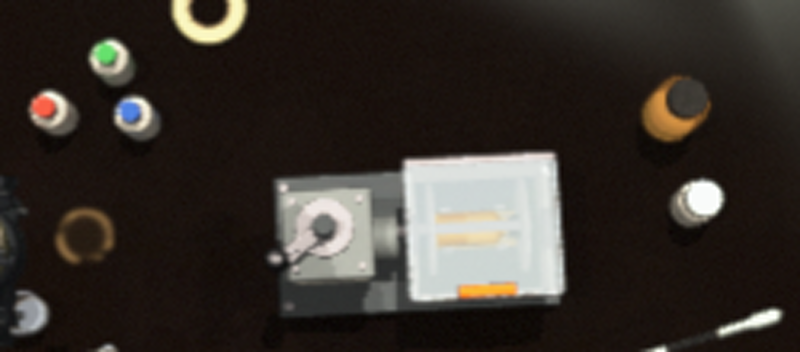

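The guard lies flat with the tab at the front edge. The knob is at pixel (225.9,220.6), against (225.9,220.5) at the start, and the bystanders haven't moved. I'll hand in now.

```bash
python3 -c "
from workcell import env
print(env.get_state()['clock'],env.get_state()['wrist_force']); print(env.hand_in())"
```

```text
23.0 [ 0.17610007 -0.1866939  -0.7340354 ]
the job is handed in; nothing more can be done
None
```

The guard is shut, the crank has made two full clockwise turns, and I let go of the knob and handed the job in at 23.0 s. The hand-in reports no verdict.

- **Guard:** I pushed it down slowly with the closed fingers until it met its stop. They stopped at z = 0.141 m with about 10 N of downward force. It still lies flat in the last picture, though I did not measure its angle directly.
- **Crank:** I gripped the knob and refitted the crank's circle from the wrist forces as I went, ending with a radius of 58.6 mm. Each turn took about 6 s.
- **Machine movement:** the largest sideways force I read was 7.7 N, which is about 2.6 mm of shove. I only read the force every half second or so, so brief peaks in between were not seen.
- **End position:** the angle measured before I let go was 719°, and in the last top picture the knob is within 0.1 pixel of where it started. The bystanders looked unmoved by eye, and the arm was clear of everything with near-zero wrist force.

In the second turn the force along the crank arm reached 2.9 N at a point where the first turn showed about 0.4 N. I took this as the knob slipping slightly in the pads. None of the checks failed.

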